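# Clamp a new jam jar and twist its lid off one-handed

## Task

Open the jam jar that stands in the clamp board: first swing the red-knobbed clamp lever all the way shut so the jar cannot turn, then unscrew the tight gold lid anticlockwise until its threads let go, lift it off and finish still holding it level, a few centimetres above the open jar. Leave the jar gripped upright in the clamp, and do not disturb the other things on the worktop.

Things in the scene. Friction and masses are not known exactly. Their poses are not given: they have to be found in the camera images.
- clamp_board: White board, 200 x 270 x 22 mm high, fixed on suction feet; origin under its centre, x away from the robot at yaw 0, y left. The jar stands loosely on it between a fixed steel V jaw (+y side, 50 mm above the board) and a moving pad (-y side), both lower than the jar's shoulder. A dark housing, 36 mm above the board, centred at y = -78 mm, carries the lever.
- jar: Clear glass jar of dark red jam, cream label, body 64 mm in diameter, straight to 66 mm, rim at 96 mm, neck 45 mm with three short threads, 0.25 to 0.47 kg; origin at the centre of its underside, z up. Stands loose until clamped; shutting the clamp shifts it up to 8 mm along the board's +y into the V.
- lid: Gold twist-off lid, 56 mm in diameter, 16.5 mm high, on the jar; origin at the centre of its underside (105 mm over the worktop, top at 122 mm), z up. Three lugs hook under the jar's threads and a sprung sealing ring makes it tight: 0.3 to 0.6 N m to turn, so pinch it across its diameter with 30 N or more. Unclamped, the jar turns with it.
- lid_dot (a point): Dark red dot, 7 mm wide, on the lid's top, 16.5 mm from its axis along the lid's x. The lid's yaw less the jar's starts at 0 to 0.2 rad (0 = fully tight) and grows anticlockwise from above. The threads let go at about 0.95; from 1.7 the next ones block. So turn 1.1 to 1.4 rad in one grasp; the lid rises 1 to 2 mm as it comes free, then lifts straight off.
- jar_mouth (a point): Centre of the jar's mouth, level with its rim, 96 mm above its underside.
- jaw_pad: Black rubber pad of the moving jaw, 56 mm wide, 40 mm high. Sprung: presses the jar with about 30 N when the lever is shut. Its origin is the board's, shifted by the jaw's travel along the board's y (0 to 14 mm); it is not on the pad.
- clamp_lever (a joint): Clamp lever about the upright axis at lever_pivot. 0 = open, pointing along the board's -y; grows clockwise from above to 1.57 = shut on its stop, pointing along the board's -x. Starts at 0 to 0.35. It works a spiral cam: takes 4 N at the knob, 6 to 8 N once the pad meets the jar at about 0.8, and stays where it is left.
- lever_pivot (a point): On the lever's upright axis, 64 mm above the worktop; fixed to the board.
- lever_knob (a point): Middle of the upright red knob at the lever's end, 100 mm from the axis: 18 to 21 mm in diameter, 35 mm high, middle 89 mm and top 106 mm above the worktop; the lever under it reaches up to 68 mm. Pinch it from above or push it sideways.
- bowl: Small glass bowl, 120 mm wide, 44 mm high; origin at the centre of its underside. Leave alone.
- teaspoon: Steel teaspoon, 137 mm long. Leave alone.
- mug: White mug, 94 mm high; origin at the centre of its underside. Leave alone.
- timer: Red and white kitchen timer, 66 mm wide, 60 mm high; origin at the centre of its underside. Leave alone.
- cookie: Brown cookie, 55 mm across, 19 mm high. Leave alone.
There are look-alikes about, which are no part of the job. What is shaped like the jar but purple is not meant. Several things have the shape of the lid; the one meant has the colours described above.

How it is judged:
By the outcome, as a careful person would: the job done as asked, in the order asked, and still so for the second after the job is handed in, while the arm keeps its last pose, push and grip.
It also fails if it takes over 51 s, if anything falls off the work surface, if the arm or the gripper's body presses on something with over 40 N, if the wrist force passes 120 N, or if a joint passes its speed limit or range.

## Robot

A 6-joint arm with a two-finger parallel gripper is mounted at the origin on a cart in front of the work surface, level with it; the furniture and walls round the work are solid. World frame = base frame: x ahead of the robot, y to its left, z up, the work surface at z = 0. Lengths are in m, angles in degrees, forces in N, time in s.
With the tool pointing down it reaches from about 0.375 to 0.9 m from the base axis. Payload 3.1 kg.
Tool frame: the origin (TCP) lies at the very end of the fingers, on their centre line; the grasp point (between the pads) lies 19 mm behind it; z points along the fingers, y is the line along which they close (so a half turn about z gives the same grasp; the last joint's range is limited). The gripper opens to 87 mm and grips with 3 to 60 N. Pads are 19 mm wide; open, the fingers measure 117 mm over their backs; the gripper's body (75 mm by 190 mm) begins 51 mm behind the grasp point.
Start: joints at [-79.326, 30.224, 82.088, -0, 67.689, -10.227], TCP at [0.223, -0.584, 0.223] pointing down, gripper open.
Joint ranges: [-176.69, 176.69], [-43.24, 126.21], [12.49, 139.97], [-82, 262], [0, 151.66], [-163.58, 163.58]. Speed limits (degrees/s): [159.86, 159.86, 180, 180, 180, 180].

## Interface

Orientations are given as a 3x3 rotation matrix whose columns are the frame's x, y, z axes.
In Python, from rig import bot, imaging gives the robot as it stands.
- The arm moves only by the tool drive_tool, never from a script. Its argument "deltas" is text: rows parted by semicolons, each of 5 numbers parted by spaces: the finger opening in mm, from 0 to 87, then the shift along the world's x, y, z in mm, then the turn about the world's z in rad. In form: jaw dx dy dz twist; .... A call has 1 to 12 rows; each row is the pose to reach, as a shift and turn from the pose commanded when the call began; what a row does not reach only later rows make up. A row lasts 1/10 s, in which the tool goes at most 50 mm and 8.59 degrees, less where a joint would pass 70% of its speed; a pose out of reach is approached as far as the arm can. A call with a gripper value outside its range is refused whole. The fingers move at their own pace and stop on an object; the grip force is fixed at half the most. Time passes only in rows, so rows that repeat a pose let the fingers close. It gives the time, the measured TCP pose, the force, the opening and the grip force at its end, in the units of the state.
- bot.read_state(): the state, without advancing time (a new reading comes with each control period).
- imaging.capture(name): name is "side" or "top"; returns the picture (420x560x3 uint8, red, green, blue); there is no depth.
- imaging.camera_model(name): a dict with "fx", "fy", "cx", "cy" (pixels), "dist" ([k1, k2, p1, p2, k3] as OpenCV has them; the pictures are not rectified), "T" (4x4, takes a point from camera to world coordinates). Camera axes: x right, y down, z forward; pixel columns grow to the right and rows downward; lengths in m; the calibration is good to about 2 mm. A picture is of the moment at which its call begins. camera_model takes no time and is no camera call.
- bot.hand_in(): hands the job in; it is judged then, once.
The state is a dict: "time_s": time; "joint_positions": joint angles; "qvel": joint speeds; "tau": joint torques, N m; "position": TCP position; "tcp_rot": TCP orientation; "force": force on the tool from outside, world axes, zero at the start; "moment": the same for the moment, N m; "opening": opening from 0.0 (shut) to 1.0 (fully open); "grasp_force": force on a finger pad.
Only numpy, scipy, OpenCV 4.12 (cv2) and the standard library are available. Lean on these libraries where they do the work, as an engineer would, in place of code of your own. Each camera call takes 0.05 s, during which the arm holds its last target. There are 200 camera calls.

## Working session

There is one attempt and no reset: what is moved stays moved. The work goes in short steps, Python scripts to look and compute and a tool call to move; the robot and the scene stay as the last step left them, time stands still between calls to the robot, and variables do not carry over. Pictures are saved under pics/ and viewed, at most 10 in all, crops included, and the job is handed in when it is done.

Besides the shell and the picture viewer there is one more tool, called after "Emit:" as a command line: name --argument value ..., lists and objects as JSON in quotes. drive_tool: Moves the arm, as the interface text tells. Its arguments: {"type":"object","properties":{"deltas":{"type":"string"}},"required":["deltas"]}

```bash
mkdir -p pics; cat > h.py <<'E'
import numpy as np, cv2
from rig import bot, imaging
def snap(n,f):
    im=imaging.capture(n); cv2.imwrite(f'pics/{f}.png',im[:,:,::-1]); return im
def ray(n,px):
    m=imaging.camera_model(n); K=np.array([[m['fx'],0,m['cx']],[0,m['fy'],m['cy']],[0,0,1]])
    u=cv2.undistortPoints(np.array([[px]],float),K,np.array(m['dist']))[0,0]
    T=np.array(m['T']); return T[:3,3],T[:3,:3]@np.array([u[0],u[1],1])
def onz(n,px,z):
    o,d=ray(n,px); return o+d*(z-o[2])/d[2]
def tri(pa,pb,na='top',nb='side'):
    o1,d1=ray(na,pa);o2,d2=ray(nb,pb)
    s=np.linalg.lstsq(np.c_[d1,-d2],o2-o1,rcond=None)[0]
    a,b=o1+s[0]*d1,o2+s[1]*d2; return (a+b)/2,np.linalg.norm(a-b)
E
python3 - <<'E'
from h import *
snap('top','t0');snap('side','s0')
for n in('top','side'):print(np.round(imaging.camera_model(n)['T'],3))
s=bot.read_state();print(s['time_s'],np.round(s['tcp_rot'],3),s['position'])
E
```

```text
[[ 0.018 -0.989  0.148  0.408]
 [-1.    -0.016  0.016  0.044]
 [-0.014 -0.148 -0.989  1.236]
 [ 0.     0.     0.     1.   ]]
[[ 1.     0.019 -0.017  0.585]
 [ 0.023 -0.422  0.906 -1.229]
 [ 0.01  -0.906 -0.423  0.717]
 [ 0.     0.     0.     1.   ]]
0.1 [[ 0.934  0.357 -0.   ]
 [ 0.357 -0.934  0.002]
 [ 0.    -0.002 -1.   ]] [ 0.2229046  -0.5832199   0.22167593]
```

View pics/t0.png

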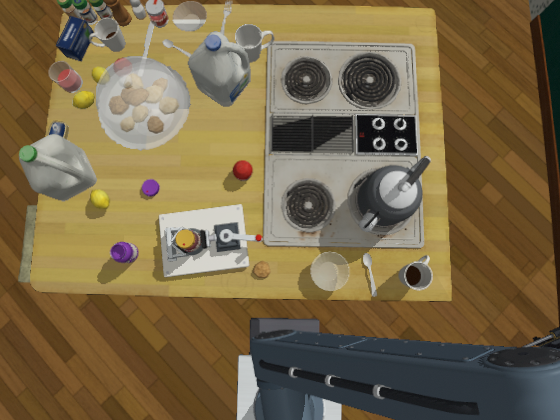

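View pics/s0.png

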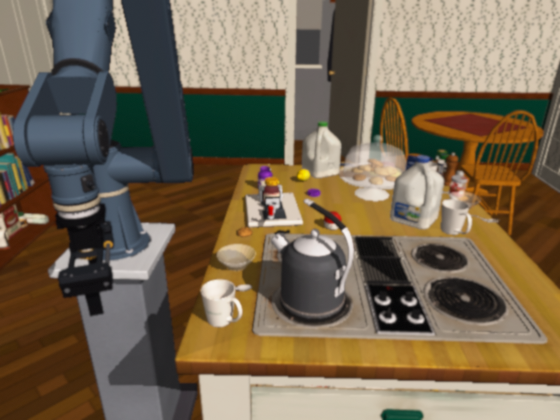

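The top view shows the board with its centre at about (203,240), the lid at (186,240), the lever pivot at (227,237) and the red knob at (258,238). The cookie is at (262,270), and the side view is distant.

```bash
python3 - <<'E'
from h import *
im=cv2.imread('pics/t0.png'); c=im[195:285,145:280]
cv2.imwrite('pics/t0c.png',cv2.resize(c,None,fx=5.9,fy=5.9,interpolation=cv2.INTER_CUBIC))
h=cv2.cvtColor(im,cv2.COLOR_BGR2HSV)
roi=np.zeros(h.shape[:2],np.uint8); roi[200:280,150:275]=255
w=cv2.inRange(h,(0,0,170),(180,60,255))&roi
w=cv2.morphologyEx(w,cv2.MORPH_CLOSE,np.ones((5,5)))
cs=max(cv2.findContours(w,0,2)[0],key=cv2.contourArea)
r=cv2.minAreaRect(cs);b=cv2.boxPoints(r);P=np.array([onz('top',p,.022)[:2] for p in b])
print(r,P.round(3),P.mean(0), np.linalg.norm(P-np.roll(P,1,0),axis=1))
red=(cv2.inRange(h,(0,190,120),(6,255,255))|cv2.inRange(h,(174,190,120),(180,255,255)))&roi
n,l,s,ce=cv2.connectedComponentsWithStats(red)
for i in range(1,n):
  if s[i,4]>5: print(s[i],ce[i],onz('top',ce[i],.1))
print('lid',onz('top',(186,240),.1215),'piv',onz('top',(227,237),.068))
E
```

```text
((208.22607421875, 239.163330078125), (62.335941314697266, 93.84725952148438), 82.69424438476562) [[0.582 0.426]
 [0.625 0.13 ]
 [0.431 0.1  ]
 [0.388 0.39 ]] [0.5064057  0.26134537] [0.1979157  0.29997871 0.19700174 0.29308214]
[256 235   5   6  25] [258.04 237.4 ] [0.50697975 0.10004087 0.1       ]
lid [0.49379174 0.3074873  0.1215    ] piv [0.50932664 0.19560876 0.068     ]
```

View pics/t0c.png

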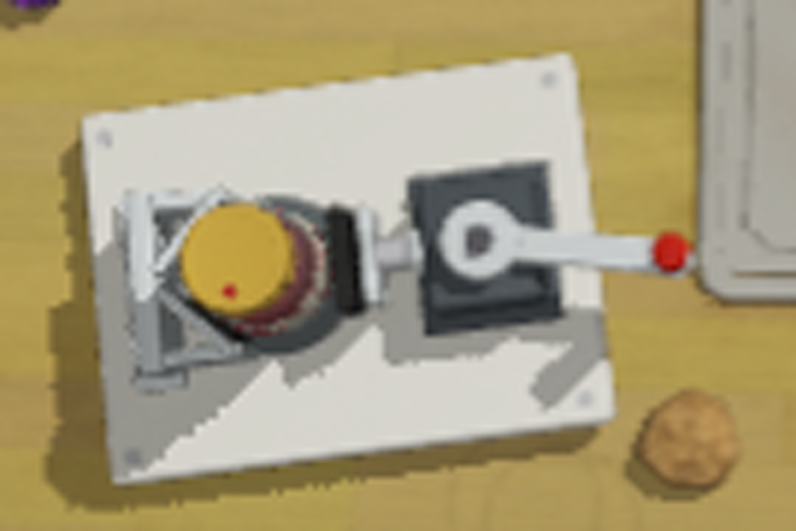

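The crop shows the lid centre at about (238,258), the pivot ring at (478,240), the knob at (670,252) and the dot at (229,291). The board corners are at (85,118), (572,55), (612,415) and (115,482).

```bash
python3 - <<'E'
from h import *
f=lambda x,y:(144.9+(x)/5.9-.0,194.9+y/5.9)
B=np.array([onz('top',f(*p),.022)[:2] for p in [(85,118),(572,55),(612,415),(115,482)]])
e=(B[0]-B[1])+(B[3]-B[2]); yaw=np.arctan2(-e[0],e[1])
g=(B[0]+B[1]-B[2]-B[3]); print('yaw',yaw,np.arctan2(g[1],g[0]),'c',B.mean(0))
piv=onz('top',f(478,240),.067); k=onz('top',f(670,252),.104); lid=onz('top',f(238,258),.1215); dot=onz('top',f(229,291),.1215)
print('lid',lid,'piv',piv,'knob',k,np.linalg.norm((k-piv)[:2]))
d=(k-piv)[:2]; yaw=(yaw+np.arctan2(g[1],g[0]))/2
print('lever',np.arctan2(-d@[np.cos(yaw),np.sin(yaw)],-d@[-np.sin(yaw),np.cos(yaw)]),'dot',(dot-lid)[:2])
a=np.array([-np.cos(yaw),-np.sin(yaw)]);print('shut knob',piv[:2]+.1*a)
E
```

```text
yaw 0.14979490619514935 0.13932862914551375 c [0.50272989 0.27592153]
lid [0.49772321 0.30990658 0.1215    ] piv [0.51367198 0.19917839 0.067     ] knob [0.50603058 0.09860271 0.104     ] 0.10086555079377373
lever 0.22039274920281637 dot [-0.01627262  0.00364941]
shut knob [0.41471507 0.18477251]
```

Emit:
drive_tool --deltas "50 20 40 40 0; 50 180 430 40 0.7; 50 180 430 40 0.7; 50 180 430 40 0.7; 50 180 430 40 0.7; 50 180 430 40 0.7; 50 180 430 40 0.7; 50 180 430 40 0.7; 50 180 430 40 0.7; 50 180 430 40 0.7; 50 180 430 40 0.7; 50 180 430 40 0.7"

```text
time_s: 1.3
position: [0.403, -0.1535, 0.2625]
tcp_rot: [[0.483, 0.876, -0.0], [0.876, -0.483, -0.001], [-0.001, -0.0, -1.0]]
force: [-0.4, -1.0, 0.3]
opening: 0.574
grasp_force: 0.0
```

Emit:
drive_tool --deltas "50 103 252 0 0.43; 50 103 252 0 0.43; 50 103 252 0 0.43; 50 103 252 0 0.43; 50 103 252 0 0.43; 50 103 252 0 0.43; 50 103 252 0 0.43; 50 103 252 -80 0.43; 50 103 252 -120 0.43; 50 103 252 -120 0.43; 50 103 252 -120 0.43"

```text
time_s: 2.4
position: [0.5033, 0.0958, 0.1394]
tcp_rot: [[0.079, 0.997, -0.009], [0.997, -0.079, -0.0], [-0.001, -0.008, -1.0]]
force: [0.3, -0.9, 1.0]
opening: 0.572
grasp_force: 0.0
```

```bash
python3 - <<'E'
from h import *
s=bot.read_state();print(s['time_s'],s['position'],s['joint_positions'])
a=snap('top','t1')[170:290,140:300];b=snap('side','s1')[120:240,200:360]
cv2.imwrite('pics/v1.png',cv2.resize(np.vstack([a,b])[:,:,::-1],None,fx=2.5,fy=2.5,interpolation=cv2.INTER_CUBIC))
E
```

```text
2.4 [0.50334574 0.09583239 0.13938927] [-1.70784828e+00  2.88733227e+01  1.02432775e+02 -5.17736093e-02
  4.91800320e+01  2.84048069e+00]
```

View pics/v1.png

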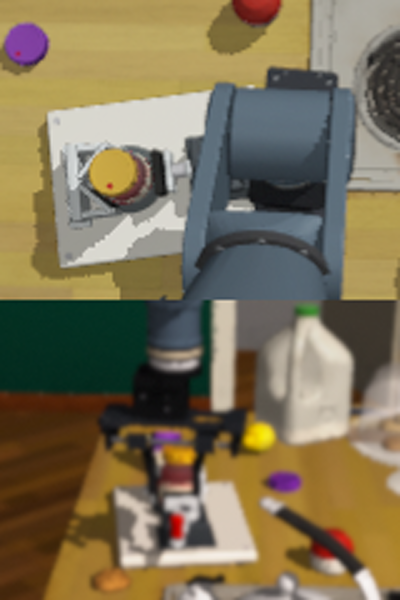

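The side crop shows the open fingers at x≈152 and 200, straddling the knob at x≈177.

Emit:
drive_tool --deltas "50 2 2 -40 0; 50 2 2 -65 0; 50 2 2 -65 0; 50 2 2 -65 0; 0 2 2 -65 0; 0 2 2 -65 0; 0 2 2 -65 0; 0 2 2 -65 0; 0 2 2 -65 0; 0 2 2 -65 0"

```text
time_s: 3.5
position: [0.5083, 0.1002, 0.0778]
tcp_rot: [[0.076, 0.997, 0.001], [0.997, -0.076, -0.0], [0.0, 0.001, -1.0]]
force: [-0.3, 0.3, 2.0]
opening: 0.195
grasp_force: 30.0
```

Emit:
drive_tool --deltas "0 -10 1 0 -0.1; 0 -19.8 3.1 0 -0.2; 0 -29.3 6.1 0 -0.3; 0 -38.5 10 0 -0.4; 0 -47.2 14.9 0 -0.5; 0 -55.5 20.5 0 -0.6; 0 -63.1 27 0 -0.7; 0 -70 34.2 0 -0.8; 0 -76.2 42.1 0 -0.9; 0 -81.5 50.5 0 -1.0; 0 -81.5 50.5 0 -1.0"

```text
time_s: 4.6
position: [0.4283, 0.1517, 0.0779]
tcp_rot: [[0.88, 0.476, 0.004], [0.476, -0.88, 0.001], [0.004, 0.001, -1.0]]
force: [2.5, 4.8, -0.1]
opening: 0.194
grasp_force: 30.0
```

Emit:
drive_tool --deltas "0 -4.5 8.9 0 -0.1; 0 -8.1 18.3 0 -0.2; 0 -10.7 27.9 0 -0.3; 0 -12 34.9 0 -0.37; 0 -12.4 38.3 0 -0.4; 0 -12.4 38.3 0 -0.4; 0 -12.4 38.3 0 -0.4"

```text
time_s: 5.3
position: [0.4172, 0.1856, 0.0779]
tcp_rot: [[0.995, 0.102, 0.005], [0.102, -0.995, -0.005], [0.004, 0.006, -1.0]]
force: [4.9, -16.2, 0.2]
opening: 0.2
grasp_force: 30.0
```

Emit:
drive_tool --deltas "0 0 4 0 0; 0 0 4 0 0; 0 0 4 0 0"

```text
time_s: 5.6
position: [0.4171, 0.1861, 0.0778]
tcp_rot: [[0.994, 0.105, 0.003], [0.105, -0.994, -0.011], [0.002, 0.011, -1.0]]
force: [7.9, -36.2, 1.2]
opening: 0.195
grasp_force: 30.0
```

Emit:
drive_tool --deltas "0 0 -3 0 0; 50 0 -3 0 0; 50 0 -3 0 0; 50 0 -3 0 0; 50 0 -3 40 0; 50 0 -3 90 0; 50 0 -43 120 0; 50 0 -43 120 0; 50 0 -43 120 0"

```text
time_s: 6.5
position: [0.4135, 0.1499, 0.1978]
tcp_rot: [[0.996, 0.094, -0.0], [0.094, -0.996, 0.001], [-0.0, -0.001, -1.0]]
force: [-1.0, -0.3, -0.6]
opening: 0.573
grasp_force: 0.0
```

```bash
python3 - <<'E'
from h import *
s=bot.read_state();print(s['time_s'],s['position'],s['joint_positions'],s['force'])
im=snap('top','t2')
h=cv2.cvtColor(im,cv2.COLOR_RGB2HSV)
roi=np.zeros(h.shape[:2],np.uint8); roi[215:265,160:215]=255
g=cv2.inRange(h,(18,140,120),(32,255,255))&roi
c=max(cv2.findContours(g,0,2)[0],key=cv2.contourArea);e=cv2.minEnclosingCircle(c);print(e,onz('top',e[0],.1215))
a=im[195:285,145:280];cv2.imwrite('pics/v2.png',cv2.resize(a[:,:,::-1],None,fx=5.9,fy=5.9,interpolation=cv2.INTER_CUBIC))
E
```

```text
6.5 [0.41345902 0.14988809 0.19775789] [5.28169161e+00 1.82976244e+01 1.09268090e+02 4.53813839e-02
 5.24385468e+01 8.98724453e+01] [-1.02585278 -0.30781554 -0.60792217]
((183.85714721679688, 238.57142639160156), 9.497678756713867) [0.49781316 0.31395347 0.1215    ]
```

View pics/v2.png

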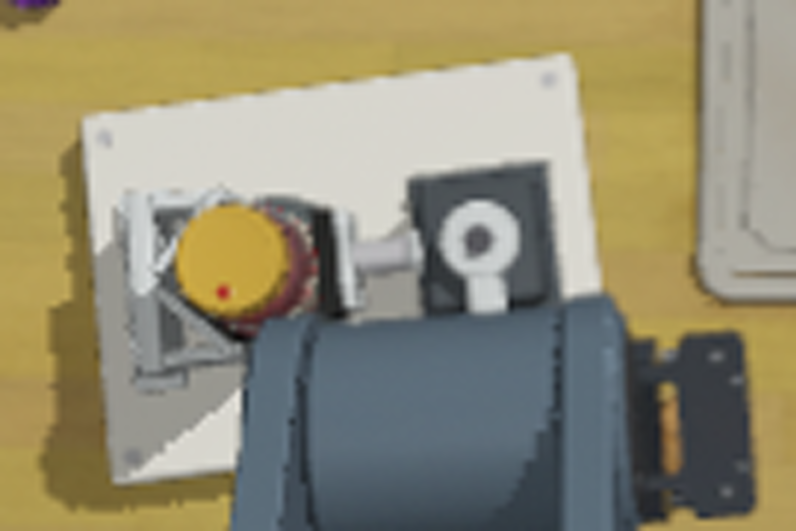

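The crop shows the lever pointing along the board's −x (shut), the pad against the jar, the lid centre at about (230,258) and the dot at (222,292).

Emit:
drive_tool --deltas "87 84 165 0 0; 87 84 165 0 0; 87 84 165 0 0; 87 84 165 0 0; 87 84 165 0 0; 87 84 165 -50 0; 87 84 165 -100 0; 87 84 165 -100 0; 87 84 165 -100 0; 87 84 165 -100 0"

```text
time_s: 7.55
position: [0.4993, 0.3156, 0.0996]
tcp_rot: [[0.995, 0.095, 0.003], [0.095, -0.995, 0.001], [0.003, -0.001, -1.0]]
force: [0.5, -1.0, 1.1]
opening: 1.003
grasp_force: 0.0
```

Emit:
drive_tool --deltas "87 -1 0 -1 0; 30 -1 0 -1 0; 30 -1 0 -1 0; 30 -1 0 -1 0; 30 -1 0 -1 0; 30 -1 0 -1 0; 30 -1 0 -1 0"

```text
time_s: 8.25
position: [0.4971, 0.3158, 0.0968]
tcp_rot: [[0.996, 0.094, 0.0], [0.094, -0.996, 0.002], [0.0, -0.002, -1.0]]
force: [-1.2, 4.1, 1.9]
opening: 0.642
grasp_force: 30.0
```

```bash
python3 - <<'E'
from h import *
s=bot.read_state();print(s['time_s'],s['position'],s['joint_positions'],s['force'],s['moment'])
im=snap('top','t3');im2=snap('side','s3')
a=im[195:285,145:280];b=im2[150:240,220:355]
cv2.imwrite('pics/v3.png',cv2.resize(np.vstack([a,b])[:,:,::-1],None,fx=3.3,fy=3.3,interpolation=cv2.INTER_CUBIC))
E
```

```text
8.25 [0.49706278 0.31584302 0.09682647] [ 21.52553333  37.05520571  93.44922894   0.10715428  49.45052582
 106.05404953] [-1.1577587   4.08808228  1.91511202] [0.60506491 0.22171224 0.00499725]
```

View pics/v3.png

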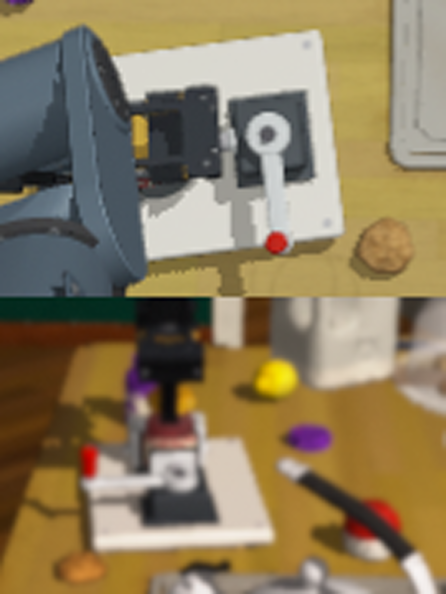

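The opening is 56 mm, so the lid is pinched, and the lever lies along the board's −x with its knob at (277,242). Now I unscrew.

Emit:
drive_tool --deltas "30 0 0 0 0.1; 30 0 0 0 0.2; 30 0 0 0 0.3; 30 0 0 0 0.4; 30 0 0 0 0.5; 30 0 0 0 0.6; 30 0 0 0.5 0.7; 30 0 0 0.5 0.8; 30 0 0 1 0.9; 30 0 0 1 1.0; 30 0 0 1 1.1; 30 0 0 1 1.2"

```text
time_s: 9.55
position: [0.4981, 0.3146, 0.0978]
tcp_rot: [[0.268, 0.963, 0.002], [0.963, -0.268, -0.0], [0.0, 0.002, -1.0]]
force: [1.3, 1.0, 2.7]
opening: 0.641
grasp_force: 30.0
```

Emit:
drive_tool --deltas "30 0 0 0 0.05; 30 0 0 0.5 0.05; 30 0 0 0.5 0.05"

```text
time_s: 9.85
position: [0.4977, 0.3145, 0.098]
tcp_rot: [[0.225, 0.974, 0.001], [0.974, -0.225, -0.001], [-0.001, 0.001, -1.0]]
force: [1.9, -0.8, 1.0]
opening: 0.643
grasp_force: 30.0
```

```bash
python3 - <<'E'
from h import *
s=bot.read_state();print(s['time_s'],s['position'],s['joint_positions'],s['force'],s['moment'])
im=snap('top','t4');im2=snap('side','s4')
a=im[195:285,145:280];b=im2[150:240,220:355]
cv2.imwrite('pics/v4.png',cv2.resize(np.vstack([a,b])[:,:,::-1],None,fx=3.3,fy=3.3,interpolation=cv2.INTER_CUBIC))
E
```

```text
9.85 [0.49769054 0.31451184 0.09799659] [ 2.14553658e+01  3.69541270e+01  9.34107501e+01 -8.03869094e-02
  4.95978455e+01  3.44980414e+01] [ 1.86744767 -0.77038643  1.02172204] [-0.13605966 -0.34751531 -0.02142185]
```

View pics/v4.png

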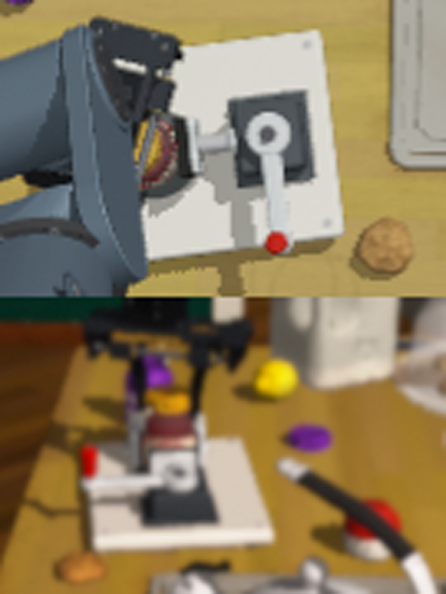

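The lid has turned with the gripper, the residual moment is about zero, and the lever is still shut. I'll try a small lift.

Emit:
drive_tool --deltas "30 0 0 1 0; 30 0 0 2 0; 30 0 0 3 0; 30 0 0 4 0; 30 0 0 4 0"

```text
time_s: 10.45
position: [0.4974, 0.3147, 0.1022]
tcp_rot: [[0.224, 0.975, 0.001], [0.975, -0.224, -0.0], [-0.0, 0.001, -1.0]]
force: [3.4, -2.4, -1.9]
opening: 0.641
grasp_force: 30.0
```

Only about 2 N, so the lid is free. I'll lift it the rest of the way.

Emit:
drive_tool --deltas "30 0 0 5 0; 30 0 0 12 0; 30 0 0 22 0; 30 0 0 32 0; 30 0 0 42 0; 30 0 0 44 0; 30 0 0 44 0; 30 0 0 44 0; 30 0 0 44 0; 30 0 0 44 0"

```text
time_s: 11.45
position: [0.4968, 0.3148, 0.1455]
tcp_rot: [[0.224, 0.975, -0.001], [0.975, -0.224, -0.0], [-0.001, -0.001, -1.0]]
force: [0.4, 0.3, -0.6]
opening: 0.639
grasp_force: 30.0
```

```bash
python3 - <<'E'
from h import *
s=bot.read_state();print(s['time_s'],s['position'],s['force'],s['moment'],s['grasp_force'])
im=snap('top','t5');im2=snap('side','s5')
a=im[195:285,145:280];b=im2[150:240,220:355]
cv2.imwrite('pics/v5.png',cv2.resize(np.vstack([a,b])[:,:,::-1],None,fx=3.3,fy=3.3,interpolation=cv2.INTER_CUBIC))
E
```

```text
11.45 [0.49678195 0.3147982  0.14552043] [ 0.37529927  0.25800321 -0.56889018] [-0.04833789 -0.05090765 -0.04013538] 30.000023007014534
```

View pics/v5.png

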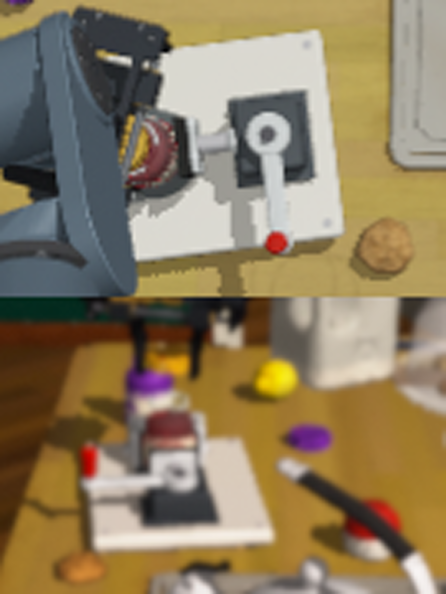

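The lid is held level about 35 mm above the open jar. The jar is still upright in the clamp and the lever is shut.

```bash
python3 -c "
from rig import bot
print(bot.hand_in())"
```

```text
the job is handed in; nothing more can be done
None
```

I swung the clamp lever shut onto its stop, unscrewed the lid by 1.25 rad and lifted it off; at hand-in (about 11.5 s) the arm was holding it level about 35 mm above the open jar, which was still upright in the clamp.

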